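Switch the air selector to the coupler outlet

ROBOT

A 7-joint arm with a two-finger parallel gripper is mounted at the origin on a cart in front of the work surface, level with it; the furniture and walls round the work are solid. World frame = base frame: x ahead of the robot, y to its left, z up, the work surface at z = 0. Lengths are in m, angles in rad, forces in N, time in s.
With the tool pointing down it reaches from about 0.4 to 0.85 m from the base axis. Payload 10.4 kg.
Tool frame: the origin (TCP) lies on the centre line of the jaws, within the pads' length; the fingertips stand 14 mm ahead of it and the grasp point (between the pads) lies 5 mm behind it (manip.tip_reach is the distance from the TCP to the fingertips, in m); z points along the fingers, y is the line along which they close (so a half turn about z gives the same grasp; the last joint's range is limited). The gripper opens to 85 mm and grips with 20 to 120 N. Pads are 22 mm wide; open, the fingers measure 114 mm over their backs; the gripper's body (76 mm by 85 mm) begins 54 mm behind the grasp point. The pads swing forward as they close: fully open they stand 13 mm farther back than shut.
Start: joints at [-1.233, 0.332, -0.065, 1.46, 0.022, 1.35, -0.088], TCP at [0.221, 0.585, 0.245] pointing down, gripper open.
Joint ranges: [-2.6, 2.6], [-0.5, 2.12], [-1.47, 1.34], [0.16, 2.42], [-1.27, 4.41], [0.06, 2.06], [-2.6, 2.6]. Speed limits (rad/s): [2.22, 2.22, 2.79, 2.79, 3.14, 3.14, 3.14].

INTERFACE

Orientations are given as a unit quaternion [x, y, z, w].
In Python, from workcell import manip gives the robot as it stands.
- The arm moves only by the shell command python3 -m pendant 'ROWS' [FORCE]. ROWS is JSON, a list of rows, each a list of 7 numbers: the shift along the tool's x, y, z in units of 50 mm (1.0 is 50 mm), then the turn, a rotation vector about the tool's x, y, z in units of 8 degrees (1.0 is 8 degrees), then the opening, from -1 (shut) to 1 (fully open), so that 0 is half open. In form: [[dx, dy, dz, ax, ay, az, jaw], ...]. A call has exactly 10 rows; each row is the pose to reach, as a shift and turn from the pose commanded when the call began, along the tool's axes at that moment; what a row does not reach only later rows make up. A row lasts 1/8 s, in which the tool goes at most 62.5 mm and 10.7 degrees, less where a joint would pass 70% of its speed; a pose out of reach is approached as far as the arm can. A call with a gripper value outside its range is refused whole. The fingers move at their own pace and stop on an object; FORCE is the grip in N (left out, the last holds). Time passes only in rows, so rows that repeat a pose let the fingers close, or fill a call up. It gives the time, the measured TCP pose, the force, the opening and the grip force at its end, in the units of the state.
- manip.get_obs(): the state, without advancing time (a new reading comes with each control period).
- manip.camera(name): name is "side" or "top"; returns (picture, depth): 420x560x3 uint8, red, green, blue; 420x560 float32, m along the optical axis (not along the pixel's ray), 0 where there is no reading.
- manip.get_calibration(name): a dict with "fx", "fy", "cx", "cy" (pixels), "xyz" and "orientation" of the camera in the world. Camera axes: x right, y up, looking along -z (the intrinsics and any distortion apply to the point x, -y, -z); pixel columns grow to the right and rows downward; lengths in m; the calibration is good to about 2 mm. A picture is of the moment at which its call begins. get_calibration takes no time and is no camera call.
- manip.hand_in(): hands the job in; it is judged then, once.
Trained networks look in the newest picture that a camera, given by its name, has taken for a name from the list of things; names that differ only in an ending like _2 or _b are one class to them, and where a whole thing is asked for, a point or a joint stands for the part that bears it (a point fixed in the world has none). Each returns a list of dicts, best first, with "p" (0 to 1); they miss things now and then, are a little off and sometimes report something else, mostly with a low value. They report only what shows in the picture. A call takes as long as a camera call.
- manip.find_in(thing, camera): "box" ([left, top, right, bottom] in pixels, round what is visible of it).
- manip.trace(thing, camera): "pixels" (420x560 bool, what is visible of it) and "box" ([left, top, right, bottom] in pixels, round what is visible of it).
- manip.tip_of(thing, camera): "pixel" ([column, row] in pixels: a listed point, or the origin of a listed thing).
The state is a dict: "clock": time; "joint_pos": joint angles; "joint_velocities": joint speeds; "tau": joint torques, N m; "position": TCP position; "ee_rot": TCP orientation; "ft_force": force on the tool from outside, world axes, zero at the start; "torque": the same for the moment, N m; "grip_width": opening from 0.0 (shut) to 1.0 (fully open); "grasp_force": force on a finger pad.
Only numpy, scipy, OpenCV 4.12 (cv2) and the standard library are available. Lean on these libraries where they do the work, as an engineer would, in place of code of your own. Each camera call takes 0.05 s, during which the arm holds its last target. There are 200 camera calls.

TASK

Switch the bench air selector over to the outlet that carries the tall coupler. First lift away the wooden block that stands on the selector's plate in the way of the pointer, and stand it upright on the free bench top, without tipping it over or disturbing the round grease tin. Then pull the selector handle up to unlock it, turn it until the pointer is over the coupler, and push it fully back down so that it locks there.

Things in the scene. Friction and masses are not known exactly. Their poses are not given: they have to be found in the camera images.
- selector: Air selector, fixed: dark steel plate 160 x 226 x 12 mm (x -115 to +45, y +-113 mm in its frame), grey round column 76 mm wide at the origin, on it a steel notched collar (radius 37 mm, top at z = 74 mm), notches 0 and +-70 degrees from the -x axis. Bosses (radius 16, 26 mm high) at (-29, -80) and (-29, +80) mm carry the two outlets. Origin: column axis at bench height; z up.
- coupler: The tall steel quick coupler on one of the two bosses (either one, it varies): round, 28 mm wide, 44 mm high, top 70 mm over the bench. Origin at its foot, 26 mm over the bench, on its axis. Fixed. It marks the outlet to select.
- plug: The low steel hexagon blanking plug on the other boss, 28 mm wide, 10 mm high. Origin at its foot, 26 mm over the bench. Fixed.
- wood_block: Loose upright block of hardwood, 36 mm (its x) x 45 mm (its y) x 112 mm (its z), 0.13 kg, standing on the selector plate (underside 12 mm over the bench) about 50 mm nearer the robot than the coupler, in the pointer's path. Origin: centre of its underside, so its origin is at height 0 when it stands on the bench.
- handle_grip (a point): Centre of the top of the handle's black grip bar, on the column's axis, 109 mm over the bench with the handle in. Bar 18 mm wide, 32 mm high, 66 mm long (31 mm behind to 35 mm ahead of this point) along the pointer; its underside is 3 mm over the collar's top with the handle in. The frame turns with the handle: -x is the pointer's direction.
- pointer_mark (a point): Point on the upper edge of the handle's steel pointer arm (8 to 14 mm wide, 14 mm high), 85 mm from the column's axis; it lies right over a port in that port's notch. The arm ends 110 mm from the axis; its underside is 80 mm over the bench with the handle in, so it passes over the coupler.
- handle_lift (a joint): How far the handle is pulled up, m: 0 fully in (its 14 mm round key locked in an 18 mm collar notch), 0.018 fully out. It turns freely above about 0.010 and goes in only at a notch, where the round key centres itself if within about 0.15 rad. Friction of about 5 N holds it at any height; its weight is 2.5 N.
- handle (a joint): Turn of the handle about the column, rad, anticlockwise from above: 0 (start, within 0.04) = pointer along the selector's -x axis; +1.222 = over the port at (-29, -80) mm, -1.222 = over the port at (-29, +80) mm of the selector's frame. Stops at +-1.36. Friction 0.12 N m.
- grease_tin: Low round cream tin, 72 mm wide, 40 mm high, loose, a bystander to leave alone. Origin: centre of its underside.

How it is judged:
By the outcome, as a careful person would: the job done as asked, in the order asked, and still so for the second after the job is handed in, with the robot touching nothing.
It also fails if it takes over 51 s, if anything falls off the work surface, if the arm or the gripper's body presses on something with over 40 N, if the wrist force passes 120 N, or if a joint passes its speed limit or range.

## Working session

There is one attempt and no reset: what is moved stays moved. The work goes in short steps, Python scripts to look and compute and a shell command to move; the robot and the scene stay as the last step left them, time stands still between calls to the robot, and variables do not carry over. Pictures are saved under pics/ and viewed, at most 10 in all, crops included, and the job is handed in when it is done.

```bash
mkdir -p pics; cat > h.py <<'E'
import numpy as np, cv2
from scipy.spatial.transform import Rotation as R
from workcell import manip
def cal(n):
    c=manip.get_calibration(n); return c,R.from_quat(c["orientation"]).as_matrix(),np.array(c["xyz"])
def ray(n,px):
    c,M,o=cal(n)
    d=np.array([(px[0]-c["cx"])/c["fx"],-(px[1]-c["cy"])/c["fy"],-1.])
    return o,M@d
def at_z(n,px,z):
    o,d=ray(n,px); return o+d*(z-o[2])/d[2]
def cloud(n,depth):
    c,M,o=cal(n); v,u=np.mgrid[:420,:560]
    d=np.stack([(u-c["cx"])/c["fx"],-(v-c["cy"])/c["fy"],-np.ones(u.shape)],-1)*depth[...,None]
    return d@M.T+o
E
python3 - <<'E'
from h import *
for n in("top","side"):
    p,d=manip.camera(n); cv2.imwrite(f"pics/{n}0.png",p[...,::-1]); np.save(f"{n}d.npy",d)
    print(n,manip.get_calibration(n))
    P=cloud(n,d)
    for t in("coupler","plug","wood_block","handle_grip","pointer_mark","selector","grease_tin"):
        r=manip.tip_of(t,n)
        z={"coupler":.026,"plug":.026,"wood_block":.012,"handle_grip":.109,"pointer_mark":.094}.get(t,0)
        for q in r[:2]: print(t,round(q["p"],2),np.round(q["pixel"]),at_z(n,q["pixel"],z).round(3))
        r=manip.trace(t,n)
        if r:
            m=r[0]["pixels"]&(d>0); X=P[m]; print("   trace",round(r[0]["p"],2),r[0]["box"],"zmax",np.percentile(X[:,2],[50,95]).round(3),"topmed",np.median(X[X[:,2]>np.percentile(X[:,2],95)-.006],0).round(3))
o=manip.get_obs();print(o["clock"],o["position"],o["ee_rot"],manip.tip_reach)
E
```

```text
top {'fx': 480.432074084351, 'fy': 480.432074084351, 'cx': 294.6346492551629, 'cy': 218.25733807234707, 'xyz': array([ 0.48528068, -0.08387378,  0.97189592]), 'orientation': array([-0.04559387,  0.0464719 ,  0.71254452, -0.69859994])}
coupler 0.52 [318. 235.] [ 0.576 -0.132  0.026]
   trace 0.54 [313.7, 228.7, 324.3, 241.4] zmax [0.066 0.071] topmed [ 0.574 -0.131  0.068]
plug 0.58 [234. 243.] [0.562 0.033 0.026]
   trace 0.5 [229.1, 236.9, 245.1, 252.0] zmax [0.035 0.038] topmed [0.559 0.027 0.035]
wood_block 0.67 [323. 263.] [ 0.521 -0.142  0.012]
   trace 0.84 [311.0, 247.7, 335.4, 269.6] zmax [0.123 0.125] topmed [ 0.525 -0.136  0.123]
handle_grip 0.58 [275. 222.] [ 0.592 -0.051  0.109]
   trace 0.91 [268.6, 205.6, 283.7, 281.0] zmax [0.104 0.11 ] topmed [ 0.594 -0.049  0.108]
pointer_mark 0.75 [278. 267.] [ 0.512 -0.055  0.094]
   trace 0.78 [267.9, 200.4, 280.9, 284.0] zmax [0.104 0.11 ] topmed [ 0.592 -0.049  0.108]
selector 0.73 [277. 231.] [ 0.587 -0.05   0.   ]
   trace 0.58 [219.8, 203.4, 339.0, 291.1] zmax [0.012 0.095] topmed [ 0.567 -0.052  0.105]
grease_tin 0.83 [370. 
[... 707 characters left out ...]
[ 0.528 -0.146  0.123]
handle_grip 0.6 [280. 188.] [ 0.599 -0.027  0.109]
   trace 0.62 [229.4, 188.9, 294.8, 211.5] zmax [0.091 0.108] topmed [ 0.594 -0.056  0.107]
pointer_mark 0.82 [241. 199.] [ 0.513 -0.042  0.094]
   trace 0.69 [231.7, 191.7, 296.1, 214.2] zmax [0.092 0.108] topmed [ 0.594 -0.056  0.107]
selector 0.6 [281. 240.] [ 0.595 -0.057  0.   ]
   trace 0.56 [223.0, 192.1, 315.6, 267.3] zmax [0.017 0.101] topmed [ 0.595 -0.057  0.104]
grease_tin 0.92 [333. 283.] [ 0.68  -0.242  0.   ]
   trace 0.64 [316.0, 254.9, 351.6, 284.5] zmax [0.037 0.04 ] topmed [ 0.681 -0.245  0.037]
1.5 [0.22062563 0.58479728 0.24533854] [1.79438112e-01 9.83769262e-01 5.01069363e-05 9.67955910e-06] 0.014
```

```bash
python3 - <<'E'
from h import *
d=np.load("topd.npy"); P=cloud("top",d)
def reg(lo,hi):
    m=((P>lo)&(P<hi)).all(-1)&(d>0); return P[m]
# block top
X=reg([.48,-.19,.115],[.56,-.10,.135]); 
r=cv2.minAreaRect(X[:,:2].astype(np.float32)); print("block",len(X),r,X[:,2].mean())
X=reg([.54,-.11,.100],[.65,.0,.118]); r=cv2.minAreaRect(X[:,:2].astype(np.float32)); print("grip",len(X),r)
X=reg([.45,-.11,.085],[.55,.0,.1]); r=cv2.minAreaRect(X[:,:2].astype(np.float32)); print("arm",len(X),r)
X=reg([.4,-.25,.006],[.7,.15,.018]); r=cv2.minAreaRect(X[:,:2].astype(np.float32)); print("plate",len(X),r)
X=reg([.555,-.17,.06],[.61,-.11,.08]); print("coupler",len(X),X.min(0),X.max(0))
a=cv2.imread("pics/top0.png"); b=cv2.imread("pics/side0.png")
cv2.imwrite("pics/a.png",cv2.resize(a,(800,600)))
cv2.imwrite("pics/b.png",cv2.resize(b[130:330,160:420],(780,600)))
E
```

```text
block 517 ((0.526084840297699, -0.13613387942314148), (0.035941243171691895, 0.04486057162284851), 6.308381080627441) 0.1229056265212128
grip 351 ((0.5937355756759644, -0.04889429360628128), (0.06507837772369385, 0.017950519919395447), 3.6749320030212402)
arm 248 ((0.5181719660758972, -0.05403938144445419), (0.06424354761838913, 0.013912780210375786), 3.716430902481079)
plate 6189 ((0.5516521334648132, -0.05035342276096344), (0.2958470582962036, 0.3995618224143982), 0.4760804772377014)
coupler 125 [ 0.56204542 -0.1417089   0.06007898] [ 0.5869888  -0.11866122  0.0731266 ]
```

View pics/a.png

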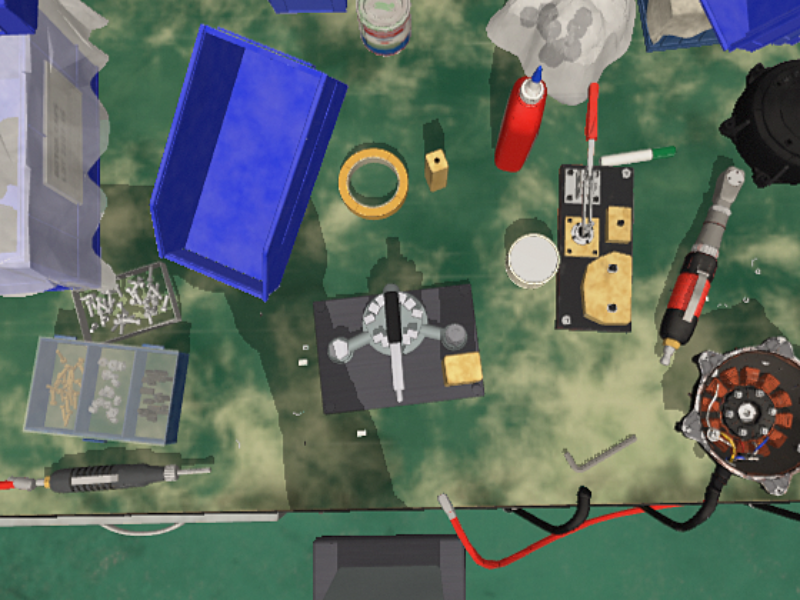

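View pics/b.png

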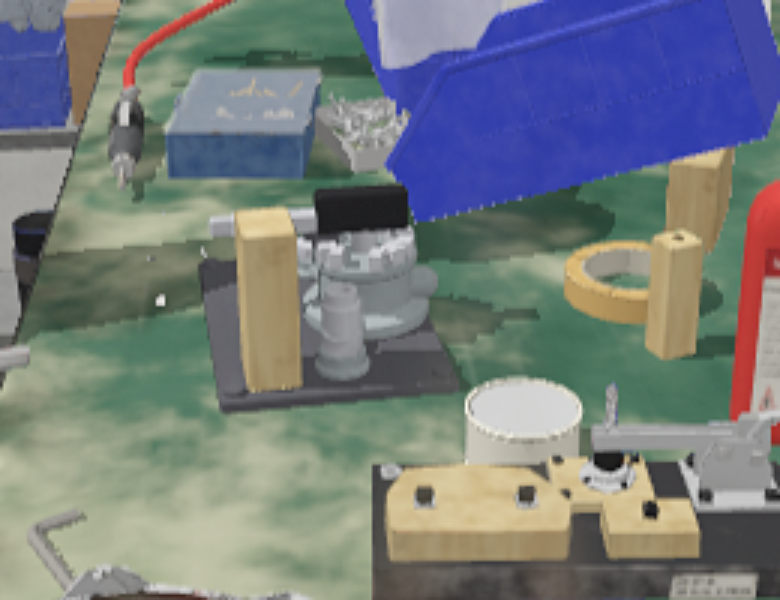

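The top view, 800 px wide, shows the grip and pointer at about (395,340), the plug on the left at (340,348) and the coupler on the right at (453,335). The block is at (462,368) and the tin at (532,260). The bench to the right of the plate, near (530,380), is free. The side view confirms that the coupler stands behind the block and that the block is upright.

I'll move over towards the block and turn the tool so the jaws close along the block's y axis.

```bash
cat >> h.py <<'E'
def rel(xyz,ydeg):
    """shift (units) and turn about tool z (units) to TCP xyz with tool y at azimuth ydeg, tool down"""
    o=manip.get_obs(); M=R.from_quat(o["ee_rot"])
    y=np.deg2rad(ydeg); T=np.array([[-np.sin(y),0,0]]).T
    ax=np.array([-np.sin(y),np.cos(y)])
    yt=np.array([np.cos(y),np.sin(y),0]); zt=np.array([0,0,-1.]); xt=np.cross(yt,zt)
    G=R.from_matrix(np.stack([xt,yt,zt],1))
    s=M.inv().apply(np.array(xyz)-o["position"])/.05
    t=np.rad2deg((M.inv()*G).as_rotvec())/8
    print("pos",o["position"].round(4),"yaz",np.rad2deg(np.arctan2(*M.as_matrix()[[1,0],1])).round(1),"shift",s.round(3),"turn",t.round(3),"F",o["ft_force"].round(1),"w",round(o["grip_width"],3),"gf",o["grasp_force"],"t",round(o["clock"],2),"j",o["joint_pos"].round(2))
E
python3 -m pendant '[[-0.8,-0.8,0,0,0,1.3,0.5],[-1.6,-1.65,0,0,0,2.6,0.5],[-2.4,-2.5,0,0,0,3.9,0.5],[-3.2,-3.3,0,0,0,5.2,0.5],[-4,-4.15,0,0,0,6.5,0.5],[-4.8,-5,0,0,0,7.8,0.5],[-5.6,-5.8,0,0,0,9.1,0.5],[-6.4,-6.65,0,0,0,10.4,0.5],[-7.2,-7.5,0,0,0,11.7,0.5],[-8,-8.3,0,0,0,13,0.5]]' 40
python3 -c "
from h import *
rel([.526,-.136,.15],-83.7)"
```

```text
clock: 2.75
position: [0.4489, 0.0534, 0.2457]
ee_rot: [0.887, 0.462, 0.001, -0.0]
ft_force: [0.9, 1.4, 0.7]
grip_width: 0.745
grasp_force: 0.0
pos [0.4489 0.0534 0.2457] yaz -35.0 shift [-2.219  3.437  1.912] turn [-2.000e-03 -1.000e-02  6.085e+00] F [0.9 1.4 0.7] w 0.745 gf 0.0 t 2.75 j [-0.7  -0.08  0.46  1.91  0.04  1.3  -0.86]
```

```bash
python3 -m pendant '[[-0.45,0.7,0,0,0,1.2,0.5],[-0.9,1.4,0,0,0,2.4,0.5],[-1.35,2.1,0,0,0,3.6,0.5],[-1.8,2.75,0,0,0,4.8,0.5],[-2.22,3.44,0.3,0,0,6.09,0.5],[-2.22,3.44,0.8,0,0,6.09,0.5],[-2.22,3.44,1.3,0,0,6.09,0.5],[-2.22,3.44,1.6,0,0,6.09,0.5],[-2.22,3.44,1.6,0,0,6.09,0.5],[-2.22,3.44,1.6,0,0,6.09,0.5]]'
python3 - <<'E'
from h import *
rel([.526,-.136,.095],-83.7)
for n in("top","side"):
    p,d=manip.camera(n); cv2.imwrite(f"pics/{n}1.png",p[...,::-1])
a=cv2.imread("pics/side1.png")[100:300,140:400]; b=cv2.imread("pics/top1.png")[130:330,190:450]
cv2.imwrite("pics/c.png",cv2.resize(np.hstack([a,b]),None,fx=1.53,fy=1.53,interpolation=cv2.INTER_CUBIC))
E
```

```text
clock: 4.0
position: [0.5272, -0.1339, 0.1662]
ee_rot: [0.998, 0.058, 0.001, 0.0]
ft_force: [0.1, 0.4, 0.1]
grip_width: 0.75
grasp_force: 0.0
pos [ 0.5272 -0.1339  0.1662] yaz -83.4 shift [-0.031  0.039  1.425] turn [ 0.001 -0.01   0.039] F [0.1 0.4 0.1] w 0.75 gf 0.0 t 4.0 j [-0.44  0.24  0.69  1.81 -0.17  1.15 -1.14]
```

View pics/c.png

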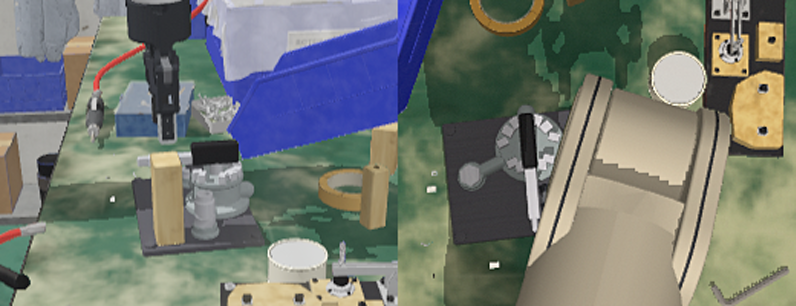

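The hand is straight over the block: in the side crop the fingers are at (165,125) and the block top at (165,158). I'll descend and grip.

```bash
python3 -m pendant '[[-0.03,0.04,0.35,0,0,0.04,0.5],[-0.03,0.04,0.7,0,0,0.04,0.5],[-0.03,0.04,1.05,0,0,0.04,0.5],[-0.03,0.04,1.3,0,0,0.04,0.5],[-0.03,0.04,1.42,0,0,0.04,0.5],[-0.03,0.04,1.42,0,0,0.04,0.5],[-0.03,0.04,1.42,0,0,0.04,0.2],[-0.03,0.04,1.42,0,0,0.04,-0.2],[-0.03,0.04,1.42,0,0,0.04,-0.5],[-0.03,0.04,1.42,0,0,0.04,-0.5]]' 40
python3 -c "
from h import *
rel([.50,-.245,.15],-83.7)"
```

```text
clock: 5.35
position: [0.5259, -0.1361, 0.0949]
ee_rot: [0.998, 0.055, 0.001, -0.0]
ft_force: [-0.3, -0.3, 5.1]
grip_width: 0.527
grasp_force: 41.7
pos [ 0.5259 -0.1361  0.0949] yaz -83.7 shift [-0.753  2.108 -1.103] turn [ 0.    -0.009 -0.001] F [-0.3 -0.3  5.1] w 0.527 gf 41.67346894741058 t 5.35 j [-0.4   0.34  0.67  1.88 -0.25  1.01 -1.09]
```

```bash
python3 -m pendant '[[0,0,-0.25,0,0,0,-0.5],[0,0,-0.6,0,0,0,-0.5],[0,0,-0.9,0,0,0,-0.5],[-0.2,0.4,-0.9,0,0,0,-0.5],[-0.4,1,-0.9,0,0,0,-0.5],[-0.6,1.6,-0.9,0,0,0,-0.5],[-0.75,2.1,-0.9,0,0,0,-0.5],[-0.75,2.1,-0.6,0,0,0,-0.5],[-0.75,2.1,-0.3,0,0,0,-0.5],[-0.75,2.1,-0.1,0,0,0,-0.5]]'
python3 - <<'E'
from h import *
rel([.50,-.245,.083],-83.7)
p,d=manip.camera("side"); cv2.imwrite("pics/side2.png",p[...,::-1])
P=cloud("side",d); r=manip.trace("wood_block","side")
if r:
    m=r[0]["pixels"]&(d>0); X=P[m]; print(r[0]["p"],r[0]["box"],np.percentile(X,[1,50,99],axis=0).round(3))
cv2.imwrite("pics/d.png",cv2.resize(p[100:340,130:410,::-1],None,fx=2,fy=2))
E
```

```text
clock: 6.6
position: [0.4996, -0.2431, 0.098]
ee_rot: [0.998, 0.056, -0.001, -0.0]
ft_force: [-0.1, 0.2, -1.7]
grip_width: 0.518
grasp_force: 41.3
pos [ 0.4996 -0.2431  0.098 ] yaz -83.6 shift [0.004 0.038 0.301] turn [-0.007  0.008  0.01 ] F [-0.1  0.2 -1.7] w 0.518 gf 41.26422822475433 t 6.6 j [-0.22  0.37  0.71  1.84 -0.28  1.03 -0.86]
0.75 [242.4, 189.7, 313.5, 268.8] [[ 0.518 -0.169  0.003]
 [ 0.585 -0.078  0.017]
 [ 0.647  0.043  0.108]]
```

View pics/d.png

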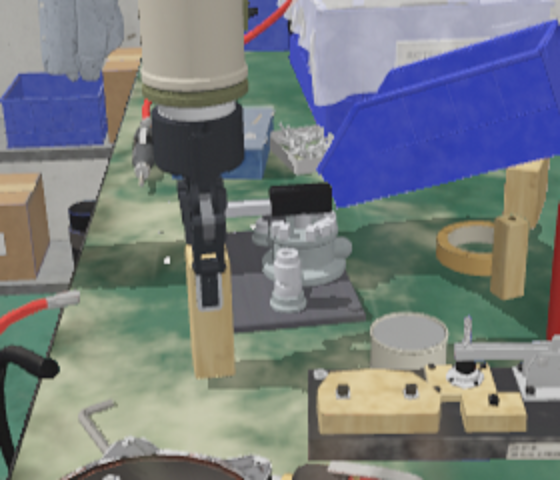

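The block hangs upright over free bench, with its foot at (212,375) in the crop. I'll lower it to contact.

```bash
python3 -m pendant '[[0,0,0.1,0,0,0,-0.5],[0,0,0.2,0,0,0,-0.5],[0,0,0.27,0,0,0,-0.5],[0,0,0.31,0,0,0,-0.5],[0,0,0.33,0,0,0,-0.5],[0,0,0.34,0,0,0,-0.5],[0,0,0.34,0,0,0,-0.5],[0,0,0.34,0,0,0,-0.5],[0,0,0.34,0,0,0,-0.5],[0,0,0.34,0,0,0,-0.5]]'
python3 -c "
from h import *
rel([.50,-.245,.083],-83.7)
p,d=manip.camera('side'); P=cloud('side',d); c,M,o=cal('side')
X=P[(d>0)&(abs(P[...,0]-.5)<.03)&(P[...,1]>-.285)&(P[...,1]<-.23)&(P[...,2]>-.01)&(P[...,2]<.075)]
print(np.percentile(X,[1,50,99],axis=0).round(3))
for a in np.arange(0,.07,.01):
  Y=X[(X[:,2]>a)&(X[:,2]<a+.01)&(X[:,1]<-.26)]; print(round(a,2),len(Y),Y.min(0).round(3),Y.max(0).round(3)) if len(Y) else 0
"
```

```text
clock: 7.95
position: [0.4997, -0.2445, 0.0829]
ee_rot: [0.998, 0.055, 0.0, -0.0]
ft_force: [-3.3, 1.3, 6.0]
grip_width: 0.524
grasp_force: 42.2
pos [ 0.4997 -0.2445  0.0829] yaz -83.7 shift [ 0.004  0.01  -0.001] turn [-0.003 -0.003 -0.002] F [-3.3  1.3  6. ] w 0.524 gf 42.203654050827026 t 7.95 j [-0.21  0.4   0.7   1.85 -0.3   1.   -0.84]
[[ 0.471 -0.284  0.001]
 [ 0.502 -0.268  0.022]
 [ 0.528 -0.232  0.073]]
0.0 297 [ 0.47  -0.285  0.   ] [ 0.53  -0.261  0.01 ]
0.01 98 [ 0.486 -0.272  0.01 ] [ 0.522 -0.262  0.02 ]
0.02 97 [ 0.486 -0.271  0.02 ] [ 0.522 -0.263  0.03 ]
0.03 100 [ 0.487 -0.273  0.03 ] [ 0.521 -0.263  0.04 ]
0.04 98 [ 0.486 -0.272  0.04 ] [ 0.521 -0.263  0.05 ]
0.05 100 [ 0.486 -0.271  0.05 ] [ 0.522 -0.264  0.06 ]
0.06 93 [ 0.487 -0.273  0.06 ] [ 0.522 -0.263  0.07 ]
0.07 40 [ 0.488 -0.277  0.07 ] [ 0.521 -0.264  0.075]
```

```bash
python3 -m pendant '[[0,0,0,0,0,0,0.2],[0,0,0,0,0,0,0.5],[0,0,0,0,0,0,0.6],[0,0,0,0,0,0,0.6],[0,0,-0.2,0,0,0,0.6],[0,0,-0.6,0,0,0,0.6],[0,0,-1,0,0,0,0.6],[0,0,-1.4,0,0,0,0.6],[0,0,-1.7,0,0,0,0.6],[0,0,-1.7,0,0,0,0.6]]'
python3 -c "
from h import *
rel([.5937,-.049,.167],-86.3)
p,d=manip.camera('side'); P=cloud('side',d)
X=P[(d>0)&(abs(P[...,0]-.5)<.04)&(P[...,1]>-.3)&(P[...,1]<-.20)&(P[...,2]>.01)&(P[...,2]<.13)]
for a in np.arange(0,.12,.02):
  Y=X[(X[:,2]>a)&(X[:,2]<a+.02)]; print(round(a,2),len(Y),Y.min(0).round(3),Y.max(0).round(3)) if len(Y) else 0
"
```

```text
clock: 9.25
position: [0.5002, -0.2447, 0.1684]
ee_rot: [0.998, 0.055, 0.001, 0.0]
ft_force: [-0.7, 0.4, -0.4]
grip_width: 0.798
grasp_force: 0.0
pos [ 0.5002 -0.2447  0.1684] yaz -83.7 shift [ 2.287 -3.685  0.032] turn [ 0.002 -0.015  0.324] F [-0.7  0.4 -0.4] w 0.798 gf 0.0 t 9.25 j [-0.26  0.28  0.75  1.78 -0.21  1.16 -0.91]
0.0 107 [ 0.483 -0.271  0.01 ] [ 0.522 -0.234  0.02 ]
0.02 206 [ 0.483 -0.272  0.02 ] [ 0.522 -0.23   0.04 ]
0.04 212 [ 0.483 -0.273  0.04 ] [ 0.522 -0.231  0.06 ]
0.06 217 [ 0.482 -0.273  0.06 ] [ 0.522 -0.228  0.08 ]
0.08 220 [ 0.484 -0.272  0.08 ] [ 0.522 -0.244  0.1  ]
0.1 349 [ 0.483 -0.271  0.1  ] [ 0.522 -0.22   0.113]
```

The block stands upright by itself. Next I'll go to the handle grip.

```bash
python3 -m pendant '[[0.5,-0.8,0,0,0,0.1,0.4],[1,-1.6,0,0,0,0.2,0.3],[1.5,-2.4,0,0,0,0.3,0.2],[2,-3.2,0,0,0,0.33,0.2],[2.33,-3.69,0,0,0,0.33,0.2],[2.33,-3.69,0.2,0,0,0.33,0.2],[2.33,-3.69,0.5,0,0,0.33,0.2],[2.33,-3.69,0.75,0,0,0.33,0.2],[2.33,-3.69,0.75,0,0,0.33,0.2],[2.33,-3.69,0.75,0,0,0.33,0.2]]' 60
python3 - <<'E'
from h import *
rel([.5957,-.0487,.096],-86.3)
p,d=manip.camera("side"); cv2.imwrite("pics/e.png",cv2.resize(p[100:300,150:410,::-1],None,fx=2.5,fy=2.5))
E
```

```text
clock: 10.55
position: [0.5953, -0.0488, 0.13]
ee_rot: [1.0, 0.031, 0.0, -0.0]
ft_force: [0.4, -1.2, 0.7]
grip_width: 0.602
grasp_force: 0.0
pos [ 0.5953 -0.0488  0.13  ] yaz -86.4 shift [ 0.009 -0.002  0.68 ] turn [-0.    -0.002 -0.012] F [ 0.4 -1.2  0.7] w 0.602 gf 0.0 t 10.55 j [-0.5   0.41  0.64  1.7  -0.27  1.11 -1.29]
```

View pics/e.png

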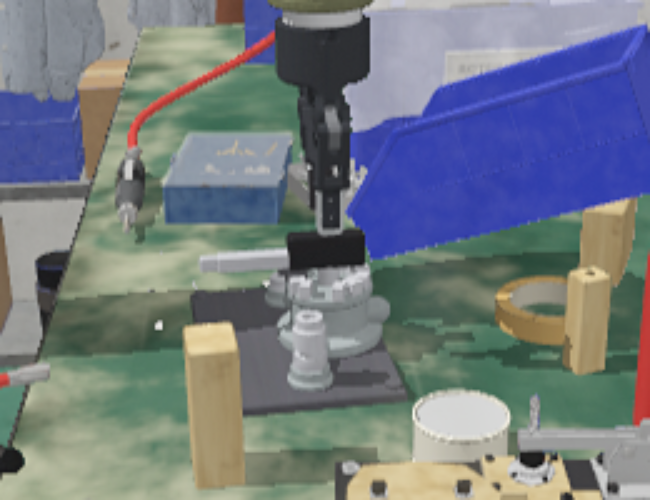

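The hand is centred over the grip bar at (325,245), and the block stands upright at (215,400). I'll descend and grip.

```bash
python3 -m pendant '[[0,0,0.25,0,0,0,0.2],[0,0,0.5,0,0,0,0.2],[0,0,0.65,0,0,0,0.2],[0,0,0.68,0,0,0,0.2],[0,0,0.68,0,0,0,-0.2],[0,0,0.68,0,0,0,-0.6],[0,0,0.68,0,0,0,-1],[0,0,0.68,0,0,0,-1],[0,0,0.68,0,0,0,-1],[0,0,0.68,0,0,0,-1]]' 60
python3 -c "
from h import *
rel([.5957,-.0487,.096],-86.3)"
```

```text
clock: 11.85
position: [0.5956, -0.0485, 0.0963]
ee_rot: [0.999, 0.032, 0.0, 0.0]
ft_force: [0.8, -1.7, 5.7]
grip_width: 0.192
grasp_force: 59.9
pos [ 0.5956 -0.0485  0.0963] yaz -86.4 shift [0.002 0.005 0.005] turn [ 0.    -0.006 -0.007] F [ 0.8 -1.7  5.7] w 0.192 gf 59.91937816143036 t 11.85 j [-0.49  0.45  0.62  1.73 -0.3   1.05 -1.27]
```

```bash
python3 -m pendant '[[0,0,-0.05,0,0,0,-1],[0,0,-0.1,0,0,0,-1],[0,0,-0.15,0,0,0,-1],[0,0,-0.2,0,0,0,-1],[0,0,-0.25,0,0,0,-1],[0,0,-0.3,0,0,0,-1],[0,0,-0.3,0,0,0,-1],[0,0,-0.3,0,0,0,-1],[0,0,-0.3,0,0,0,-1],[0,0,-0.3,0,0,0,-1]]' 80
python3 - <<'E'
from h import *
rel([.5957,-.0487,.111],-86.3)
p,d=manip.camera("side"); P=cloud("side",d)
X=P[(d>0)&(abs(P[...,0]-.51)<.02)&(abs(P[...,1]+.054)<.02)&(P[...,2]>.05)]; print("arm z",np.percentile(X[:,2],[2,50,98]).round(3))
E
```

```text
clock: 13.1
position: [0.5954, -0.0484, 0.1112]
ee_rot: [0.999, 0.032, 0.0, -0.0]
ft_force: [1.2, -3.4, 2.3]
grip_width: 0.196
grasp_force: 80.6
pos [ 0.5954 -0.0484  0.1112] yaz -86.4 shift [0.006 0.006 0.004] turn [-0.001 -0.003 -0.007] F [ 1.2 -3.4  2.3] w 0.196 gf 80.5601692199707 t 13.1 j [-0.5   0.43  0.63  1.72 -0.28  1.08 -1.28]
arm z [0.095 0.441 0.483]
```

The handle is up 15 mm. I'll turn it anticlockwise by about 72°, which is −9.04 units about tool z.

```bash
python3 -m pendant '[[0,0,0,0,0,-0.6,-1],[0,0,0,0,0,-1.6,-1],[0,0,0,0,0,-2.6,-1],[0,0,0,0,0,-3.6,-1],[0,0,0,0,0,-4.6,-1],[0,0,0,0,0,-5.6,-1],[0,0,0,0,0,-6.6,-1],[0,0,0,0,0,-7.6,-1],[0,0,0,0,0,-8.5,-1],[0,0,0,0,0,-9.04,-1]]' 80
python3 - <<'E'
from h import *
rel([.5957,-.0487,.111],-14.1)
p,d=manip.camera("side"); P=cloud("side",d)
cv2.imwrite("pics/f.png",cv2.resize(p[130:300,180:400,::-1],None,fx=3.5,fy=3.5))
X=P[(d>0)&(abs(P[...,0]-.575)<.025)&(P[...,1]<-.09)&(P[...,1]>-.17)&(P[...,2]>.092)&(P[...,2]<.112)]; print(len(X),X.min(0),X.max(0),np.median(X,0))
for t in("coupler","pointer_mark"):
    r=manip.tip_of(t,"side"); print(t,[(round(q["p"],2),q["pixel"],at_z("side",q["pixel"],.026 if t=="coupler" else .109).round(4)) for q in r[:2]])
E
```

```text
clock: 14.4
position: [0.5963, -0.0496, 0.1111]
ee_rot: [0.788, 0.616, 0.001, 0.001]
ft_force: [7.2, -5.4, -2.3]
grip_width: 0.189
grasp_force: 80.0
pos [ 0.5963 -0.0496  0.1111] yaz -13.9 shift [ 0.015 -0.015  0.003] turn [0.02  0.004 0.021] F [ 7.2 -5.4 -2.3] w 0.189 gf 79.95089292526245 t 14.4 j [-0.31  0.39  0.39  1.71 -0.17  1.07 -0.11]
149 [ 0.56817252 -0.158245    0.09557737] [ 0.59319969 -0.09130682  0.10962084] [ 0.5802572  -0.13200775  0.10689455]
coupler [(0.5, [273.5, 248.0], array([ 0.5758, -0.1418,  0.026 ]))]
pointer_mark [(0.7, [272.4, 208.9], array([ 0.5757, -0.1356,  0.109 ]))]
```

View pics/f.png

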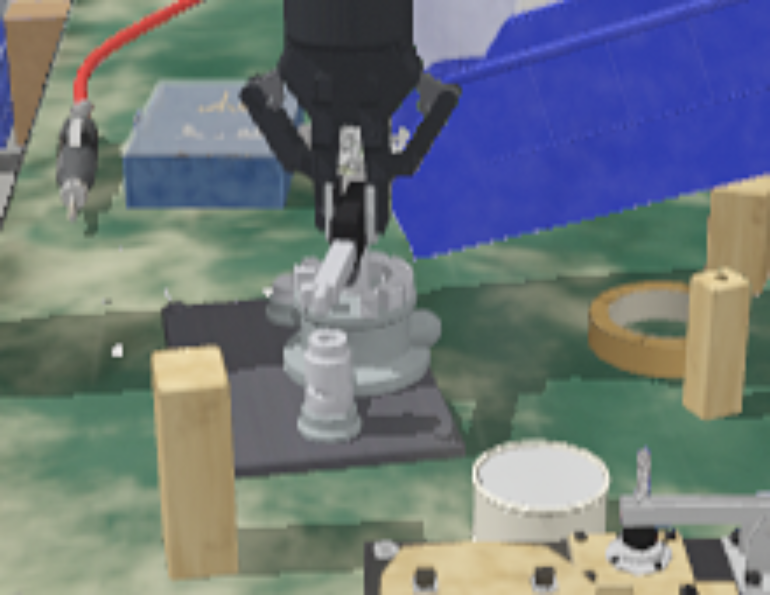

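The pointer arm at (322,290) lies in line over the coupler top at (328,340), and the measured azimuth is within about 1° of target. I'll push it in.

```bash
python3 -m pendant '[[0,0,0.04,0,0,0,-1],[0,0,0.08,0,0,0,-1],[0,0,0.12,0,0,0,-1],[0,0,0.16,0,0,0,-1],[0,0,0.2,0,0,0,-1],[0,0,0.24,0,0,0,-1],[0,0,0.28,0,0,0,-1],[0,0,0.31,0,0,0,-1],[0,0,0.33,0,0,0,-1],[0,0,0.33,0,0,0,-1]]' 80
python3 -c "
from h import *
rel([.5957,-.0487,.096],-14.1)"
```

```text
clock: 15.8
position: [0.5966, -0.0496, 0.0962]
ee_rot: [0.788, 0.615, 0.001, 0.001]
ft_force: [1.5, -5.4, 12.0]
grip_width: 0.194
grasp_force: 82.2
pos [ 0.5966 -0.0496  0.0962] yaz -14.1 shift [ 0.014 -0.021  0.004] turn [0.024 0.001 0.001] F [ 1.5 -5.4 12. ] w 0.194 gf 82.185720205307 t 15.8 j [-0.3   0.41  0.38  1.72 -0.17  1.04 -0.11]
```

```bash
python3 -m pendant '[[0,0,0.02,0,0,0,-1],[0,0,0.05,0,0,0,-1],[0,0,0.05,0,0,0,-1],[0,0,0.05,0,0,0,-1],[0,0,0.02,0,0,0,-0.55],[0,0,0,0,0,0,-0.4],[0,0,0,0,0,0,-0.1],[0,0,0,0,0,0,0.2],[0,0,-0.2,0,0,0,0.2],[0,0,-0.5,0,0,0,0.2]]' 20
python3 - <<'E'
from h import *
rel([.5957,-.0487,.15],-14.1)
E
python3 -m pendant '[[0,0,-0.3,0,0,0,0],[0,0,-0.5,0,0,0,-0.5],[0,0,-0.5,0,0,0,-1],[0,0,-0.5,0,0,0,-1],[0,0,-0.5,0,0,0,-1],[0,0,-0.5,0,0,0,-1],[0,0,-0.5,0,0,0,-1],[0,0,-0.5,0,0,0,-1],[0,0,-0.5,0,0,0,-1],[0,0,-0.5,0,0,0,-1]]' 20
python3 - <<'E'
from h import *
rel([.5957,-.0487,.128],-14.1)
p,d=manip.camera("side"); P=cloud("side",d)
cv2.imwrite("pics/g.png",cv2.resize(p[130:300,180:400,::-1],None,fx=3.5,fy=3.5))
c=(P[...,0]>.54)&(P[...,0]<.62)&(d>0)
for lo,hi in((-.16,-.09),(-.08,-.02)):
    X=P[c&(P[...,1]>lo)&(P[...,1]<hi)&(P[...,2]>.078)&(P[...,2]<.125)]; print(len(X),np.percentile(X[:,2],[2,50,90,98]).round(4))
E
```

```text
clock: 17.05
position: [0.5951, -0.0483, 0.12]
ee_rot: [0.788, 0.615, -0.0, -0.0]
ft_force: [0.1, 0.3, 0.5]
grip_width: 0.6
grasp_force: 0.0
pos [ 0.5951 -0.0483  0.12  ] yaz -14.0 shift [-0.005  0.014 -0.601] turn [-0.004  0.001  0.008] F [0.1 0.3 0.5] w 0.6 gf 0.0 t 17.05 j [-0.31  0.38  0.39  1.7  -0.16  1.09 -0.12]
clock: 18.3
position: [0.5952, -0.0483, 0.1443]
ee_rot: [0.788, 0.615, 0.0, -0.0]
ft_force: [-0.4, -0.2, 0.1]
grip_width: 0.001
grasp_force: 0.0
pos [ 0.5952 -0.0483  0.1443] yaz -14.0 shift [-0.005  0.011  0.326] turn [ 0.    -0.001  0.008] F [-0.4 -0.2  0.1] w 0.001 gf 0.0 t 18.3 j [-0.32  0.36  0.4   1.68 -0.15  1.13 -0.12]
149 [0.0812 0.0922 0.0937 0.0942]
150 [0.0809 0.1067 0.1085 0.1093]
```

View pics/g.png

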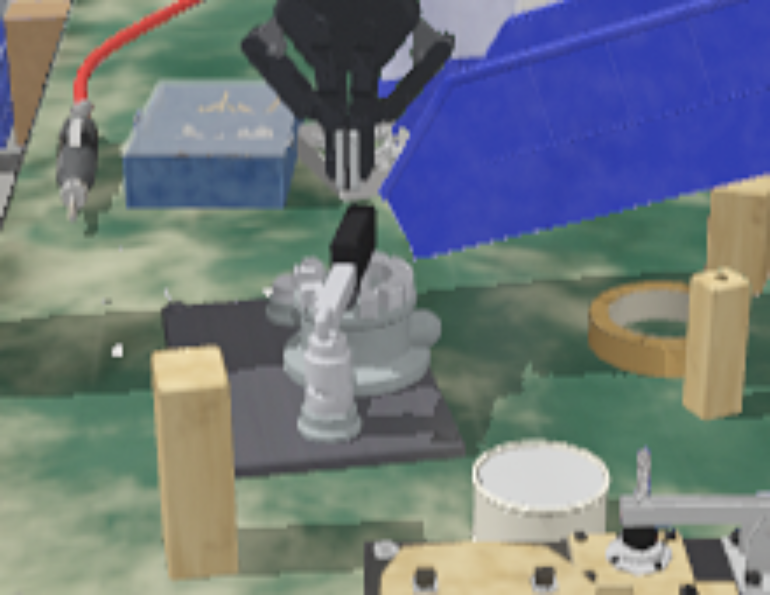

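The handle measures as fully in (arm top 94 mm, bar top 109 mm) with the pointer over the coupler. I'll press once lightly with the closed fingertips to be sure it is seated, then retreat.

```bash
python3 -m pendant '[[0,0,0.2,0,0,0,-1],[0,0,0.38,0,0,0,-1],[0,0,0.42,0,0,0,-1],[0,0,0.45,0,0,0,-1],[0,0,0.47,0,0,0,-1],[0,0,0.47,0,0,0,-1],[0,0,0.47,0,0,0,-1],[0,0,0.47,0,0,0,-1],[0,0,0.47,0,0,0,-1],[0,0,0.47,0,0,0,-1]]'
python3 -m pendant '[[0,0,-0.3,0,0,0,-1],[0,0,-0.8,0,0,0,-1],[0,0,-1.3,0,0,0,-1],[0,0,-1.8,0,0,0,-1],[0,0,-2.3,0,0,0,-1],[0,0,-2.5,0,0,0,-1],[0,0,-2.5,0,0,0,-1],[0,0,-2.5,0,0,0,-1],[0,0,-2.5,0,0,0,-1],[0,0,-2.5,0,0,0,-1]]'
python3 - <<'E'
from h import *
p,d=manip.camera("side"); P=cloud("side",d)
c=(P[...,0]>.54)&(P[...,0]<.62)&(d>0)
for lo,hi in((-.16,-.09),(-.08,-.02)):
    X=P[c&(P[...,1]>lo)&(P[...,1]<hi)&(P[...,2]>.078)&(P[...,2]<.125)]; print(len(X),np.percentile(X[:,2],[2,50,90,98]).round(4))
for t,z in(("wood_block",0),("grease_tin",0),("pointer_mark",.094)):
    print(t,[(round(q["p"],2),at_z("side",q["pixel"],z).round(3)) for q in manip.tip_of(t,"side")[:2]])
E
```

```text
clock: 19.6
position: [0.5956, -0.0484, 0.1228]
ee_rot: [0.788, 0.615, 0.001, 0.0]
ft_force: [-8.8, 0.6, 23.3]
grip_width: 0.004
grasp_force: 11.3
clock: 20.85
position: [0.5951, -0.0483, 0.2453]
ee_rot: [0.788, 0.615, -0.0, -0.0]
ft_force: [-0.3, -0.1, 0.8]
grip_width: 0.003
grasp_force: 0.0
148 [0.082  0.0924 0.0939 0.0944]
145 [0.0819 0.1064 0.1086 0.1094]
wood_block [(0.68, array([ 0.503, -0.256,  0.   ]))]
grease_tin [(0.96, array([ 0.682, -0.236,  0.   ]))]
pointer_mark [(0.88, array([ 0.575, -0.148,  0.094]))]
```

```bash
python3 -c "
from workcell import manip
print(manip.hand_in())"
```

```text
the job is handed in; nothing more can be done
None
```

The job is handed in: the wooden block stands upright on the free bench, the selector handle is turned over the tall coupler and pushed fully in, and the grease tin was left alone (about 21 s of the 51 s used).

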